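Make up two microscope kits

TASK

Make up the two microscope kits from the stock on the mat. The blue tray gets the yellow-ringed objective on its black pad, the blue-capped stain bottle on its white pad and the orange slide box lying flat along its long grey pad; the green tray gets the red-ringed objective on its black pad and the specimen jar on its white pad. Set each thing down gently, upright and wholly on its pad, and leave the white-ringed objective, the white-capped bottle and the petri dishes where they stand.

Things in the scene. Friction and masses are not known exactly. Their poses are not given: they have to be found in the camera images.
- blue_tray: Blue kit tray, fixed to the bench, 190 mm (its x) by 200 mm (its y), floor 4 mm thick, rim 10 mm high and 4 mm thick. Flush on its floor are three coloured pads: a black square 56 mm wide centred at x -45, y -48 mm; a white square 56 mm wide at x -45, y +48 mm; a long grey one, 56 mm in x by 104 mm in y, at x +50, y 0 mm. Origin: centre of the underside, on the bench; z up; yaw varies by up to about 0.25 rad.
- green_tray: Green kit tray, fixed to the bench, 130 mm (its x) by 200 mm (its y), floor 4 mm thick, rim 10 mm high and 4 mm thick. Flush on its floor are two pads: a black square 56 mm wide centred at x 0, y -48 mm; a white square 66 mm wide at x 0, y +48 mm. Origin: centre of the underside, on the bench; z up; yaw varies by up to about 0.25 rad.
- yellow_objective: Microscope objective lens standing upright, nose up: steel barrel 30 mm diameter from its foot to 26 mm height, then a yellow collar 31 mm across (26 to 32 mm height) that narrows as a yellow cone to a steel tip 12 mm across; 48 mm tall, about 110 g. Starts on a flat grey stock mat 3 mm thick, its neighbours about 80 mm away centre to centre. Origin: centre of its underside; z up along its axis; round, so its yaw does not matter.
- red_objective: Microscope objective lens standing upright, nose up: steel barrel 30 mm diameter from its foot to 26 mm height, then a red collar 31 mm across (26 to 32 mm height) that narrows as a red cone to a steel tip 12 mm across; 48 mm tall, about 110 g. Starts on a flat grey stock mat 3 mm thick, its neighbours about 80 mm away centre to centre. Origin: centre of its underside; z up along its axis; round, so its yaw does not matter.
- white_objective: Microscope objective lens standing upright, nose up: steel barrel 30 mm diameter from its foot to 26 mm height, then a white collar 31 mm across (26 to 32 mm height) that narrows as a white cone to a steel tip 12 mm across; 48 mm tall, about 110 g. Starts on a flat grey stock mat 3 mm thick, its neighbours about 80 mm away centre to centre. It is not part of any kit and stays where it is. Origin: centre of its underside; z up along its axis; round, so its yaw does not matter.
- blue_cap_bottle: Amber glass stain dropper bottle, upright: body 33 mm diameter up to 44 mm height, shoulder, then a blue cap 25 mm across from 51 mm to the top at 71 mm; about 70 g. Starts on a flat grey stock mat 3 mm thick, its neighbours about 80 mm away centre to centre. Origin: centre of its underside; z up along its axis; round.
- white_cap_bottle: Amber glass stain dropper bottle, upright: body 33 mm diameter up to 44 mm height, shoulder, then a white cap 25 mm across from 51 mm to the top at 71 mm; about 70 g. Starts on a flat grey stock mat 3 mm thick, its neighbours about 80 mm away centre to centre. It is not part of any kit and stays where it is. Origin: centre of its underside; z up along its axis; round.
- jar: Small clear specimen jar, upright: body 40 mm diameter up to 40 mm height, black lid 42 mm across from there to the top at 52 mm; about 60 g. Starts on a flat grey stock mat 3 mm thick, its neighbours about 80 mm away centre to centre. Origin: centre of its underside; z up along its axis; round.
- slide_box: Orange plastic slide box lying flat, 80 mm long (its x) by 32 mm wide (its y) by 20 mm high, with a black seam and a small white label on top; about 40 g. Starts at the far side of the same 3 mm mat, about 90 mm from the nearest row. Origin: centre of its underside; z up. Either end may point either way.
- dishes: Stack of two clear petri dishes, 91 mm across, 30 mm high, standing on the bench beyond the stock. It is not part of any kit and stays where it is. Origin: centre of its underside; z up.
There are look-alikes about, which are no part of the job. What is shaped like the yellow_objective but purple is not meant. What is shaped like the jar but turquoise is not meant.

How it is judged:
By the outcome, as a careful person would: the job done as asked, in the order asked, and still so for the second after the job is handed in, with the robot touching nothing.
It also fails if it takes over 112 s, if anything falls off the work surface, if the arm or the gripper's body presses on something with over 40 N, if the wrist force passes 120 N, or if a joint passes its speed limit or range.

ROBOT

A 6-joint arm with a two-finger parallel gripper is mounted at the origin on the work surface. World frame = base frame: x ahead of the robot, y to its left, z up, the work surface at z = 0. Lengths are in m, angles in degrees, forces in N, time in s.
With the tool pointing down it reaches from about 0.25 to 0.725 m from the base axis. Payload 9.7 kg.
Tool frame: the origin (TCP) lies midway between the tips of the shut fingers; the grasp point (between the pads) lies 19 mm behind it; x points along the fingers, y is the direction in which the jaws open and shut, and the axes are right-handed (so a half turn about x gives the same grasp; the last joint's range is limited). The gripper opens to 85 mm and grips with 20 to 120 N. Pads are 22 mm wide; open, the fingers measure 114 mm over their backs; the gripper's body (76 mm by 85 mm) begins 54 mm behind the grasp point. The pads swing forward as they close: fully open they stand 13 mm farther back than shut.
Start: joints at [67.265, 4.979, 10.078, 95.1, 0, 90], TCP at [0.213, 0.507, 0.207] pointing down, gripper open.
Joint ranges: [-179.16, 179.16], [-48.56, 103.87], [-65.8, 70.77], [-126.05, 130.52], [-82.76, 87.17], [-180, 180]. Speed limits (degrees/s): [127.2, 127.2, 147.25, 180, 180, 180].

INTERFACE

Orientations are given as [roll, pitch, yaw] about the fixed x, y, z axes, in that order (R = Rz(yaw) Ry(pitch) Rx(roll)).
In Python, from workcell import bot, cams gives the robot as it stands.
- The arm moves only by the tool apply_moves, never from a script. Its argument "commands" is a list of rows, each a list of 5 numbers: the shift along the tool's x, y, z in m, then the turn about the tool's x in rad, then the opening, from -1 (shut) to 1 (fully open). In form: [[tx, ty, tz, roll, hand], ...]. A call has 1 to 12 rows; each row is the pose to reach, as a shift and turn from the pose measured when the call began, along the tool's axes at that moment; what a row does not reach only later rows make up. A row lasts 1/10 s, in which the tool goes at most 50 mm and 8.59 degrees, less where a joint would pass 70% of its speed; a pose out of reach is approached as far as the arm can. A call with a gripper value outside its range is refused whole. The fingers move at their own pace and stop on an object; "newtons" is the grip in N (left out, the last holds). Time passes only in rows, so rows that repeat a pose let the fingers close. It gives the time, the measured TCP pose, the force and the opening at its end, in the units of the state.
- bot.get_obs(): the state, without advancing time (a new reading comes with each control period).
- cams.camera(name): name is "side" or "top" or "wrist"; returns a dict with "frame" (420x560x3 uint8, blue, green, red), "depth" (420x560 float32, m along the optical axis (not along the pixel's ray), 0 where there is no reading), "camera_matrix" (3x3 intrinsics, pixels), "D" ([k1, k2, p1, p2, k3] as OpenCV has them; the pictures are not rectified), "R" (3x3) and "t" (3): a world point X has camera coordinates R X + t; the wrist camera has in their place "mount" (4x4, takes a point from camera to tool coordinates, whose origin is the TCP and whose axes are the tool frame's). Camera axes: x right, y down, z forward; pixel columns grow to the right and rows downward; lengths in m; the calibration is good to about 2 mm. A picture is of the moment at which its call begins: read the wrist's pose just before it.
- bot.job_done(): hands the job in, once; it reports no verdict.
Trained networks look in the newest picture that a camera, given by its name, has taken for a name from the list of things; names that differ only in an ending like _2 or _b are one class to them, and where a whole thing is asked for, a point or a joint stands for the part that bears it (a point fixed in the world has none). Each returns a list of dicts, best first, with "confidence" (0 to 1); they miss things now and then, are a little off and sometimes report something else, mostly with a low value. They report only what shows in the picture. A call takes as long as a camera call. They do not tell look-alikes from the thing itself.
- cams.spot_in(name, camera): "rect" ([left, top, right, bottom] in pixels, round what is visible of it).
The state is a dict: "time": time; "q": joint angles; "qd": joint speeds; "joint_efforts": joint torques, N m; "ee_pos": TCP position; "tcp_rot": TCP orientation; "wrist_force": force on the tool from outside, world axes, zero at the start; "torque": the same for the moment, N m; "opening": finger opening in m.
Only numpy, scipy, OpenCV 4.12 (cv2) and the standard library are available. Lean on these libraries where they do the work, as an engineer would, in place of code of your own. Each camera call takes 0.05 s, during which the arm holds its last target. There are 200 camera calls.

## Working session

There is one attempt and no reset: what is moved stays moved. The work goes in short steps, Python scripts to look and compute and a tool call to move; the robot and the scene stay as the last step left them, time stands still between calls to the robot, and variables do not carry over. Pictures are saved under pics/ and viewed, about 12 in all and at most 16, crops included, and the job is handed in when it is done.

Besides the shell and the picture viewer there is one more tool, called after ">>>" as a command line: name --pt "numbers of a row" for each row, then --argument value for the rest. apply_moves: Moves the arm, as the interface text tells. Its arguments: {"type":"object","properties":{"commands":{"type":"array"},"newtons":{"type":"number"}},"required":["commands"]}

```bash
mkdir -p pics; ls; python3 - <<'E'
from workcell import bot,cams
import cv2,numpy as np
o=bot.get_obs();print({k:np.round(v,4).tolist() for k,v in o.items()})
for n in ["top","side"]:
    c=cams.camera(n);cv2.imwrite(f"pics/{n}0.png",c["frame"]);np.savez(f"pics/{n}0.npz",**c)
    print(n,c["camera_matrix"].tolist(),c["D"],np.round(c["R"],3).tolist(),c["t"])
    for t in ["blue_tray","green_tray","yellow_objective","red_objective","white_objective","blue_cap_bottle","white_cap_bottle","jar","slide_box","dishes"]:
        print(t,[(np.round(d["rect"]).astype(int).tolist(),round(d["confidence"],2)) for d in cams.spot_in(t,n)][:4])
E
```

```text
pics
{'time': 0.0, 'q': [67.264, 5.0122, 10.0336, 95.0997, -0.0001, 89.9992], 'qd': [-0.0601, -0.0065, 0.036, 0.0158, 0.101, 0.0399], 'joint_efforts': [0.0005, -52.039, 46.4799, 0.0163, 0.0, 0.0], 'ee_pos': [0.2125, 0.507, 0.2064], 'tcp_rot': [-89.9002, 89.9217, -112.6355], 'wrist_force': [0.559, -0.2496, -0.7716], 'torque': [-0.0603, -0.0129, -0.0071], 'opening': 0.0853}
top [[396.69343267664533, 0.0, 278.6209051907402], [0.0, 396.69343267664533, 198.99487812266975], [0.0, 0.0, 1.0]] [-0.0515767  0.         0.         0.         0.       ] [[-0.012, -1.0, -0.013], [-0.997, 0.013, -0.07], [0.07, 0.012, -0.997]] [0.00468805 0.51262356 0.76341952]
blue_tray [([68, 168, 177, 274], 0.91)]
green_tray [([363, 153, 471, 222], 0.61)]
yellow_objective [([230, 224, 248, 240], 0.69), ([245, 278, 264, 294], 0.66)]
red_objective [([315, 180, 330, 195], 0.76)]
white_objective [([279, 184, 291, 201], 0.49)]
blue_cap_bottle [([274, 226, 296, 242], 0.76)]
white_cap_bottle [([232, 178, 250, 196], 0.81)]
jar [([310, 227, 334, 245], 0.79), ([302, 277, 326, 300], 0.78)]
slide_box [([279, 132, 320, 158], 
[... 174 characters left out ...]
        0.         0.         0.       ] [[-0.708, -0.706, 0.017], [-0.469, 0.452, -0.758], [0.528, -0.545, -0.652]] [0.37462559 0.291103   0.46692956]
blue_tray [([62, 285, 254, 420], 0.94)]
green_tray [([321, 145, 420, 206], 0.92)]
yellow_objective [([275, 254, 298, 282], 0.75), ([339, 284, 358, 312], 0.72)]
red_objective [([310, 191, 324, 216], 0.82)]
white_objective [([286, 211, 301, 233], 0.63), ([339, 206, 365, 242], 0.25)]
blue_cap_bottle [([315, 218, 335, 257], 0.88), ([62, 284, 255, 419], 0.22)]
white_cap_bottle [([248, 217, 267, 257], 0.96)]
jar [([380, 240, 410, 279], 0.9), ([339, 206, 363, 242], 0.69)]
slide_box [([249, 179, 286, 207], 0.57)]
dishes [([132, 199, 181, 241], 0.67)]
```

View pics/top0.png

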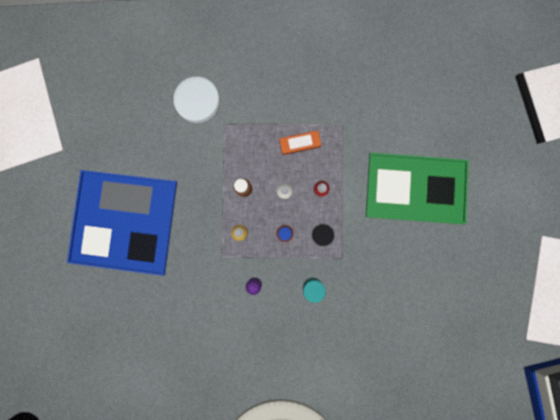

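View pics/side0.png

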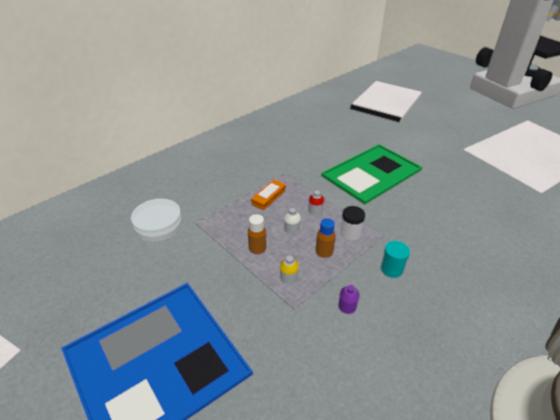

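Top view: wanted yellow-ringed objective at (239,233), with the purple look-alike at (254,286), the white-ringed one at (285,191) and the red-ringed one at (321,188). The blue cap is at (285,233), the white cap at (242,187). The jar has a black lid at (322,235), with the turquoise look-alike at (314,291). The slide box is at (300,142). The side view agrees. Next I measure these from depth and triangulation.

```bash
cat > h.py <<'E'
import numpy as np,cv2
from scipy.spatial.transform import Rotation as Ro
def pose(o):
    return Ro.from_euler('xyz',o['tcp_rot'],degrees=True).as_matrix(),np.array(o['ee_pos'])
def extr(c,o=None):
    "camera->world R,t"
    if 'mount' in c:
        R,p=pose(o);M=np.array(c['mount']);return R@M[:3,:3],R@M[:3,3]+p
    R=np.array(c['R']);return R.T,-R.T@np.array(c['t'])
def rays(c,uv,o=None):
    n=cv2.undistortPoints(np.array(uv,float).reshape(-1,1,2),c['camera_matrix'],c['D']).reshape(-1,2)
    R,t=extr(c,o);return np.c_[n,np.ones(len(n))]@R.T,t
def cloud(c,o=None):
    h,w=c['depth'].shape;u,v=np.meshgrid(np.arange(w),np.arange(h))
    d,t=rays(c,np.c_[u.ravel(),v.ravel()],o)
    P=d*c['depth'].reshape(-1,1)+t;P[c['depth'].ravel()<=0]=np.nan
    return P.reshape(h,w,3)
def onz(c,uv,z,o=None):
    d,t=rays(c,uv,o);return t+d*((z-t[2])/d[:,2])[:,None]
def tri(r1,r2):
    (d1,t1),(d2,t2)=r1,r2;d1=d1[0]/np.linalg.norm(d1[0]);d2=d2[0]/np.linalg.norm(d2[0])
    s=np.linalg.lstsq(np.c_[d1,-d2],t2-t1,rcond=None)[0]
    a,b=t1+s[0]*d1,t2+s[1]*d2;return (a+b)/2,np.linalg.norm(a-b)
E
python3 - <<'E'
from h import *
T=dict(np.load('pics/top0.npz'));S=dict(np.load('pics/side0.npz'))
np.set_printoptions(precision=4,suppress=True)
R={'yellow':([230,224,248,240],[275,254,298,282]),'bluecap':([274,226,296,242],[315,218,335,257]),'red':([315,180,330,195],[310,191,324,216]),'jar':([310,227,334,245],[339,206,365,242]),'box':([279,132,320,158],[249,179,286,207]),'whitecap':([232,178,250,196],[248,217,267,257]),'white':([279,184,291,201],[286,211,301,233]),'dishes':([173,76,221,125],[132,199,181,241])}
for n,rs in R.items():
  for nm,c,r in (('top',T,rs[0]),('side',S,rs[1])):
    P=cloud(c)[r[1]-4:r[3]+5,r[0]-4:r[2]+5].reshape(-1,3);P=P[P[:,2]>.010]
    zt=np.nanpercentile(P[:,2],97);Q=P[P[:,2]>zt-.02]
    print(n,nm,'ztop',round(zt,4),'mid',(Q.min(0)[:2]+Q.max(0)[:2])/2,'mean',P.mean(0),'ext',np.ptp(Q,axis=0)[:2])
# trays: colour masks of pads in top and side, corner via minAreaRect
for nm,c in (('top',T),('side',S)):
  h=cv2.cvtColor(c['frame'],cv2.COLOR_BGR2HSV)
  for col,lo,hi in (('blue',(100,120,60),(130,255,255)),('green',(50,100,40),(80,255,255))):
    m=cv2.inRange(h,lo,hi);cs=cv2.findContours(m,cv2.RETR_EXTERNAL,cv2.CHAIN_APPROX_NONE)[0]
    cs=max(cs,key=cv2.contourArea) 
    W=onz(c,cs.reshape(-1,2),.010)
    print(col,nm,cv2.minAreaRect((W[:,:2]*1000).astype(np.float32)), 'z',np.nanmedian(cloud(c)[m>0][:,2]))
P=cloud(T);print('mat z',np.nanmedian(P[200:215,255:270,2]),'bench',np.nanmedian(P[330:350,200:300,2]))
E
```

```text
yellow top ztop 0.0518 mid [0.4498 0.0757] mean [0.4494 0.0745 0.0384] ext [0.0289 0.0292]
yellow side ztop 0.0498 mid [0.4453 0.076 ] mean [0.4421 0.0801 0.0314] ext [0.0282 0.0277]
bluecap top ztop 0.0763 mid [ 0.4466 -0.0124] mean [ 0.447  -0.012   0.0647] ext [0.022  0.0237]
bluecap side ztop 0.073 mid [ 0.4433 -0.0123] mean [ 0.4391 -0.0059  0.0464] ext [0.0242 0.0245]
red top ztop 0.0521 mid [ 0.5316 -0.0848] mean [ 0.5306 -0.0833  0.0386] ext [0.0272 0.0291]
red side ztop 0.0723 mid [ 0.4513 -0.0156] mean [ 0.5202 -0.0754  0.033 ] ext [0.0079 0.0126]
jar top ztop 0.0574 mid [ 0.4427 -0.0833] mean [ 0.4432 -0.0828  0.0542] ext [0.0393 0.0394]
jar side ztop 0.0544 mid [ 0.4398 -0.0613] mean [ 0.4356 -0.0761  0.0406] ext [0.0411 0.0873]
box top ztop 0.0257 mid [ 0.6243 -0.0456] mean [ 0.6235 -0.045   0.0229] ext [0.0448 0.0833]
box side ztop 0.0229 mid [ 0.5859 -0.0459] mean [ 0.6189 -0.0408  0.0199] ext [0.1193 0.0832]
whitecap top ztop 0.0757 mid [0.5354 0.0674] mean [0.5326 0.0649 0.0611] ext [0.0228 0.0237]
whitecap side ztop 0.073 mid [0.533  0.0673] mean [0.527  0.0725 0.04
[... 294 characters left out ...]
926 0.0887]
dishes side ztop 0.0294 mid [0.7134 0.1615] mean [0.7056 0.1649 0.0258] ext [0.092  0.0896]
blue top ((471.64849853515625, 315.3445739746094), (201.70233154296875, 189.49349975585938), 82.46925354003906) z 0.00442450056765209
green top ((531.7520751953125, -279.4925537109375), (200.11402893066406, 129.39346313476562), 85.07594299316406) z 0.004873711057575836
blue side ((468.1511535644531, 315.9251403808594), (198.94699096679688, 192.66387939453125), 82.48075103759766) z 0.0029338053194578606
green side ((525.967041015625, -273.4140319824219), (206.97250366210938, 133.63946533203125), 84.83102416992188) z 0.002696382314931356
mat z 0.003512870168091764 bench 8.787336709276117e-05
```

```bash
cat >> h.py <<'E'
def plan(o,x,y,z,jaw=None):
    """tool shift + roll to reach world x,y,z with jaw axis at world angle jaw (deg, mod 180)"""
    R,p=pose(o);s=R.T@(np.array([x,y,z])-p)
    cur=np.degrees(np.arctan2(R[1,1],R[0,1]))
    d=0 if jaw is None else (jaw-cur+90)%180-90
    # tool x points down: +roll turns jaw by -d about world z
    return np.round(s,3),'roll',round(np.radians(-d),3),'cur jaw',round(cur,1),'q6',round(o['q'][5],1)
E
python3 - <<'E'
from h import *
from workcell import bot,cams
np.set_printoptions(precision=4,suppress=True)
o=bot.get_obs();print(pose(o)[0]);c=cams.camera('wrist');print(c['mount'],c['camera_matrix'])
print(plan(o,.449,.0757,.16,0))
E
```

```text
[[ 0.      0.3865  0.9223]
 [-0.      0.9223 -0.3865]
 [-1.     -0.      0.    ]]
[[ 0.     -0.2589  0.9659 -0.1677]
 [ 1.      0.0009  0.0002 -0.0001]
 [-0.0009  0.9659  0.2589 -0.0651]
 [ 0.      0.      0.      1.    ]] [[362.5606   0.     275.9395]
 [  0.     362.5606 210.2962]
 [  0.       0.       1.    ]]
(array([ 0.047, -0.307,  0.385]), 'roll', np.float64(1.174), 'cur jaw', np.float64(67.3), 'q6', np.float64(90.0))
```

>>> apply_moves --pt "0.047 -0.307 0.385 1.174 0.2" --pt "0.047 -0.307 0.385 1.174 0.2" --pt "0.047 -0.307 0.385 1.174 0.2" --pt "0.047 -0.307 0.385 1.174 0.2" --pt "0.047 -0.307 0.385 1.174 0.2" --pt "0.047 -0.307 0.385 1.174 0.2" --pt "0.047 -0.307 0.385 1.174 0.2" --pt "0.047 -0.307 0.385 1.174 0.2" --pt "0.047 -0.307 0.385 1.174 0.2" --pt "0.047 -0.307 0.385 1.174 0.2" --pt "0.047 -0.307 0.385 1.174 0.2" --pt "0.047 -0.307 0.385 1.174 0.2" --newtons 40

```text
time: 2.35
ee_pos: [0.4491, 0.0745, 0.1599]
tcp_rot: [-102.0, 90.0, 167.8]
wrist_force: [0.5, 1.4, -0.2]
opening: 0.051
```

```bash
cat >> h.py <<'E'
def look(name,k,z0=.01):
    "wrist view: 3D blobs from depth near a detected rect"
    from workcell import bot,cams
    o=bot.get_obs();c=cams.camera('wrist');cv2.imwrite(f'pics/w{k}.png',c['frame'])
    np.savez(f'pics/w{k}.npz',**c,tcp_rot=o['tcp_rot'],ee_pos=o['ee_pos'])
    P=cloud(c,o)
    for n in name:
        for d in cams.spot_in(n,'wrist')[:3]:
            l,t,r,b=[int(round(v)) for v in d['rect']]
            Q=P[max(t-3,0):b+4,max(l-3,0):r+4].reshape(-1,3);Q=Q[Q[:,2]>z0]
            if len(Q)==0: continue
            zt=np.nanpercentile(Q[:,2],97);q=Q[Q[:,2]>zt-.02]
            print(n,round(d['confidence'],2),[l,t,r,b],'ztop',round(zt,4),'mid',np.round((q.min(0)+q.max(0))[:2]/2,4),'ext',np.round(np.ptp(q,axis=0)[:2],4))
    return o,c,P
E
python3 - <<'E'
from h import *
o,c,P=look(['yellow_objective','blue_cap_bottle','white_cap_bottle','jar','red_objective','white_objective'],1)
print(o['time'],o['ee_pos'],o['opening'],plan(o,.449,.0757,.06,0))
E
```

```text
yellow_objective 0.94 [259, 170, 295, 214] ztop 0.0524 mid [0.4485 0.0748] ext [0.0297 0.0302]
yellow_objective 0.59 [136, 197, 180, 242] ztop 0.0494 mid [0.3459 0.0486] ext [0.0303 0.0304]
blue_cap_bottle 0.68 [254, 261, 294, 330] ztop 0.0757 mid [ 0.4465 -0.0129] ext [0.0247 0.0251]
white_cap_bottle 0.85 [354, 178, 416, 231] ztop 0.0759 mid [0.5358 0.0669] ext [0.0248 0.0245]
white_cap_bottle 0.58 [252, 260, 294, 330] ztop 0.0757 mid [ 0.4465 -0.0129] ext [0.0247 0.0251]
jar 0.87 [247, 324, 292, 372] ztop 0.2606 mid [0.4479 0.0845] ext [0.0116 0.0027]
red_objective 0.47 [340, 332, 352, 364] ztop 0.2665 mid [0.4649 0.0879] ext [0.0035 0.0085]
2.35 [0.44909363 0.07445068 0.15994058] 0.05097819765684108 (array([ 0.1  , -0.   , -0.001]), 'roll', np.float64(-0.003), 'cur jaw', np.float64(-0.2), 'q6', np.float64(99.6))
```

View pics/w1.png

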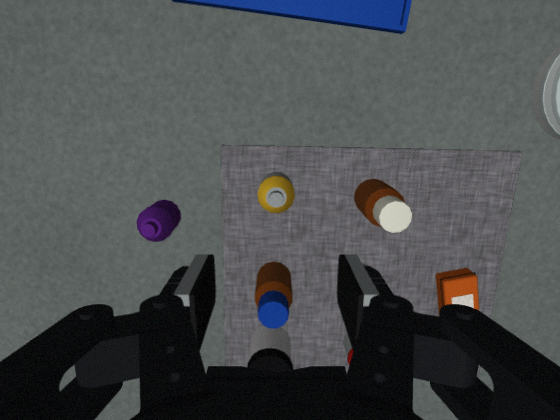

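Wrist view: yellow-ringed objective at (276,194), directly below the tool; purple look-alike at (158,220), white cap at (393,216), blue cap at (273,310). I choose the yellow ring.

>>> apply_moves --pt "0.04 -0.001 0 0 0.2" --pt "0.08 -0.001 0 0 0.2" --pt "0.11 -0.001 0 0 0.2" --pt "0.13 -0.001 0 0 0.2" --pt "0.145 -0.001 0 0 0.2" --pt "0.157 -0.001 0 0 0.2" --pt "0.157 -0.001 0 0 0.2" --pt "0.157 -0.001 0 0 0.0" --pt "0.157 -0.001 0 0 -0.2" --pt "0.157 -0.001 0 0 -0.4" --pt "0.157 -0.001 0 0 -0.5" --pt "0.157 -0.001 0 0 -0.5" --newtons 40

```text
time: 3.9
ee_pos: [0.4486, 0.0765, 0.0046]
tcp_rot: [105.3, 89.9, 15.4]
wrist_force: [-1.8, 0.3, 5.8]
opening: 0.0286
```

>>> apply_moves --pt "-0.005 0 0 0 -0.6" --pt "-0.02 0 0 0 -0.6" --pt "-0.05 0 0 0 -0.6" --pt "-0.1 0 0 0 -0.6" --pt "-0.13 0 0 0 -0.6" --pt "-0.13 0 0 0 -0.6"

```text
time: 4.5
ee_pos: [0.4504, 0.0767, 0.1397]
tcp_rot: [100.4, 89.4, 10.5]
wrist_force: [-0.0, 0.2, -2.0]
opening: 0.0279
```

```bash
python3 - <<'E'
from h import *
from workcell import bot,cams
o=bot.get_obs();c=cams.camera('side');P=cloud(c)
cv2.imwrite('pics/s1.png',cv2.resize(c['frame'][120:330,180:460],None,fx=2,fy=2))
print(o['time'],o['ee_pos'],o['wrist_force'],o['opening'],plan(o,.419,.274,.136,-7.5),plan(o,.419,.274,.136,82.5))
E
```

```text
4.5 [0.45037409 0.07667769 0.13968661] [-0.03395548  0.15472554 -2.01072386] 0.02788404366216356 (array([ 0.004, -0.031, -0.197]), 'roll', np.float64(0.133), 'cur jaw', np.float64(0.1), 'q6', np.float64(99.6)) (array([ 0.004, -0.031, -0.197]), 'roll', np.float64(-1.438), 'cur jaw', np.float64(0.1), 'q6', np.float64(99.6))
```

View pics/s1.png

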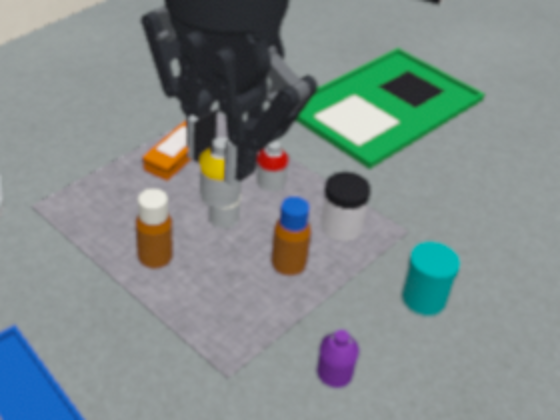

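Side crop: the yellow objective hangs upright in the fingers (220,165) with the other stock still standing. Now over the blue tray.

>>> apply_moves --pt "0.004 -0.031 -0.197 0.133 -0.6" --pt "0.004 -0.031 -0.197 0.133 -0.6" --pt "0.004 -0.031 -0.197 0.133 -0.6" --pt "0.004 -0.031 -0.197 0.133 -0.6" --pt "0.004 -0.031 -0.197 0.133 -0.6" --pt "0.004 -0.031 -0.197 0.133 -0.6" --pt "0.004 -0.031 -0.197 0.133 -0.6" --pt "0.004 -0.031 -0.197 0.133 -0.6"

```text
time: 5.35
ee_pos: [0.4184, 0.2723, 0.1328]
tcp_rot: [105.3, 89.7, 7.7]
wrist_force: [-0.1, -0.7, -0.3]
opening: 0.0284
```

```bash
cat >> h.py <<'E'
def pads(c,o,pts,yaw,ctr,z=.004):
    "outline expected pads (tray frame: x,y,w,h mm) for checking"
    im=c['frame'].copy();R,t=extr(c,o);Y=np.radians(yaw);A=np.array([[np.cos(Y),-np.sin(Y)],[np.sin(Y),np.cos(Y)]])
    for x,y,w,h in pts:
        q=np.array([[x-w/2,y-h/2],[x+w/2,y-h/2],[x+w/2,y+h/2],[x-w/2,y+h/2]])/1000@A.T+ctr
        q=np.c_[q,np.full(4,z)];rv=cv2.Rodrigues(R.T)[0]
        uv=cv2.projectPoints(q,rv,-R.T@t,c['camera_matrix'],c['D'])[0]
        cv2.polylines(im,[np.round(uv).astype(int)],True,(0,255,255),1)
    return im
BLUE=[(-45,-48,56,56),(-45,48,56,56),(50,0,56,104),(0,0,190,200)];GREEN=[(0,-48,56,56),(0,48,66,66),(0,0,130,200)]
E
python3 - <<'E'
from h import *
from workcell import bot,cams
o=bot.get_obs();c=cams.camera('wrist');np.savez('pics/w2.npz',**c,tcp_rot=o['tcp_rot'],ee_pos=o['ee_pos'])
cv2.imwrite('pics/w2.png',pads(c,o,BLUE,-7.5,(.4698,.3155)));print(o['ee_pos'],o['wrist_force'],o['opening'],plan(o,.419,.274,.05,-7.5))
E
```

```text
[0.41840644 0.27226776 0.13276923] [-0.05757994 -0.69236278 -0.32876947] 0.028430909123807246 (array([ 0.083, -0.   , -0.002]), 'roll', np.float64(-0.002), 'cur jaw', np.float64(-7.6), 'q6', np.float64(130.8))
```

View pics/w2.png

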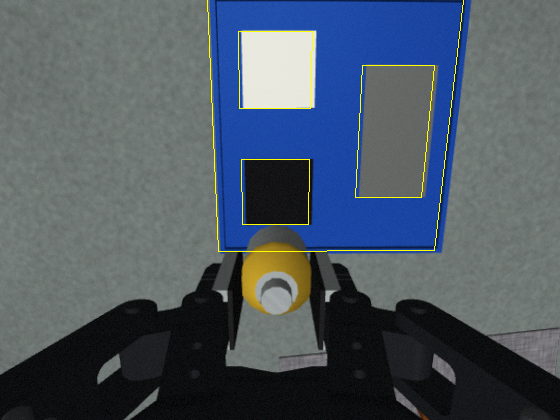

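The overlay outlines match the pads within about 2 mm: black (277,191), white (277,68), grey (396,131). The objective is held upright.

>>> apply_moves --pt "0.04 0.001 -0.002 0 -0.6" --pt "0.08 0.001 -0.002 0 -0.6" --pt "0.1 0.001 -0.002 0 -0.6" --pt "0.112 0.001 -0.002 0 -0.6" --pt "0.118 0.001 -0.002 0 -0.6" --pt "0.122 0.001 -0.002 0 -0.6" --pt "0.125 0.001 -0.002 0 -0.6" --pt "0.125 0.001 -0.002 0 -0.6" --pt "0.125 0.001 -0.002 0 -0.6"

```text
time: 6.3
ee_pos: [0.4209, 0.2745, 0.0087]
tcp_rot: [110.5, 89.6, 12.8]
wrist_force: [-0.5, 0.3, -1.6]
opening: 0.028
```

>>> apply_moves --pt "0.001 0 0 0 -0.6" --pt "0.002 0 0 0 -0.6" --pt "0.003 0 0 0 -0.6" --pt "0.003 0 0 0 -0.6" --pt "0.003 0 0 0 -0.6"

```text
time: 6.8
ee_pos: [0.421, 0.2746, 0.0058]
tcp_rot: [111.2, 89.6, 13.6]
wrist_force: [0.4, 0.7, -0.3]
opening: 0.0283
```

>>> apply_moves --pt "0.0007 0 0 0 -0.6" --pt "0.0014 0 0 0 -0.6" --pt "0.0014 0 0 0 -0.6"

```text
time: 7.1
ee_pos: [0.4212, 0.2748, 0.0056]
tcp_rot: [113.7, 89.5, 16.1]
wrist_force: [-4.0, -2.4, 10.5]
opening: 0.0281
```

>>> apply_moves --pt "-0.0005 0 0 0 -0.5" --pt "-0.0005 0 0 0 -0.3" --pt "-0.0005 0 0 0 -0.2" --pt "-0.0005 0 0 0 -0.1" --pt "-0.0005 0 0 0 0.05" --pt "-0.0005 0 0 0 0.15" --pt "-0.0005 0 0 0 0.15" --pt "-0.02 0 0 0 0.15" --pt "-0.06 0 0 0 0.15" --pt "-0.11 0 0 0 0.15" --pt "-0.15 0 0 0 0.15" --pt "-0.15 0 0 0 0.15"

```text
time: 8.3
ee_pos: [0.4219, 0.2757, 0.1617]
tcp_rot: [122.4, 89.0, 24.7]
wrist_force: [0.6, 0.8, -0.0]
opening: 0.0494
```

```bash
python3 - <<'E'
from h import *
o,c,P=look(['yellow_objective'],3)
print(o['time'],o['ee_pos'],o['opening'],plan(o,.4465,-.0126,.14,0))
cv2.imwrite('pics/w3.png',pads(c,o,BLUE,-7.5,(.4710,.3155)))
E
```

```text
yellow_objective 0.73 [255, 176, 293, 219] ztop 0.0534 mid [0.4208 0.273 ] ext [0.0302 0.0308]
8.3 [0.42190908 0.27565763 0.16168185] 0.049367668440787514 (array([0.02 , 0.062, 0.283]), 'roll', np.float64(-0.133), 'cur jaw', np.float64(-7.6), 'q6', np.float64(130.9))
```

View pics/w3.png

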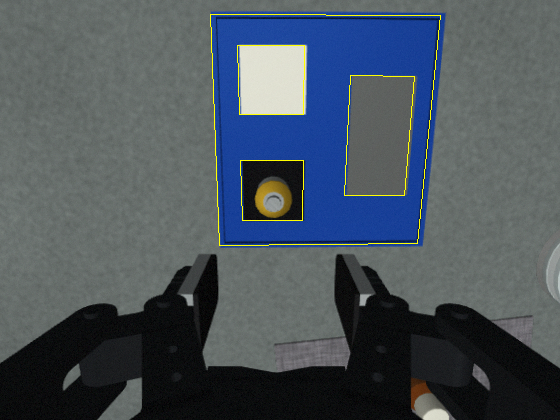

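Wrist view: yellow objective stands upright, wholly on the black pad (273,198). Now the blue-capped bottle.

>>> apply_moves --pt "0.02 0.062 0.283 -0.133 0.25" --pt "0.02 0.062 0.283 -0.133 0.25" --pt "0.02 0.062 0.283 -0.133 0.25" --pt "0.02 0.062 0.283 -0.133 0.25" --pt "0.02 0.062 0.283 -0.133 0.25" --pt "0.02 0.062 0.283 -0.133 0.25" --pt "0.02 0.062 0.283 -0.133 0.25" --pt "0.02 0.062 0.283 -0.133 0.25" --pt "0.02 0.062 0.283 -0.133 0.25" --pt "0.02 0.062 0.283 -0.133 0.25"

```text
time: 9.4
ee_pos: [0.4444, -0.0129, 0.1353]
tcp_rot: [111.1, 89.4, 21.2]
wrist_force: [-0.5, 0.0, 0.1]
opening: 0.0535
```

```bash
python3 - <<'E'
from h import *
o,c,P=look(['blue_cap_bottle'],4)
print(o['time'],o['ee_pos'],o['tcp_rot'],pose(o)[0][:,0],o['opening'],plan(o,.4465,-.0128,.014,0))
E
```

```text
blue_cap_bottle 0.74 [253, 175, 303, 233] ztop 0.0759 mid [ 0.4464 -0.013 ] ext [0.0247 0.0247]
9.4 [ 0.44443151 -0.01286626  0.13528035] [111.11717213  89.44009655  21.2224174 ] [ 0.00910929  0.00353736 -0.99995225] 0.05349344650143686 (array([0.121, 0.001, 0.   ]), 'roll', np.float64(0.002), 'cur jaw', np.float64(0.1), 'q6', np.float64(88.1))
```

>>> apply_moves --pt "0.03 0.001 0 0 0.25" --pt "0.06 0.001 0 0 0.25" --pt "0.09 0.001 0 0 0.25" --pt "0.11 0.001 0 0 0.25" --pt "0.121 0.001 0 0 0.25" --pt "0.121 0.001 0 0 0.25" --pt "0.121 0.001 0 0 0.1" --pt "0.121 0.001 0 0 -0.05" --pt "0.121 0.001 0 0 -0.2" --pt "0.121 0.001 0 0 -0.4" --pt "0.121 0.001 0 0 -0.5" --pt "0.121 0.001 0 0 -0.5" --newtons 40

```text
time: 10.7
ee_pos: [0.4473, -0.0125, 0.0158]
tcp_rot: [107.2, 89.3, 17.3]
wrist_force: [-1.3, -0.2, 5.8]
opening: 0.0309
```

>>> apply_moves --pt "-0.005 0 0 0 -0.5" --pt "-0.02 0 0 0 -0.5" --pt "-0.05 0 0 0 -0.5" --pt "-0.1 0 0 0 -0.5" --pt "-0.13 0 0 0 -0.5" --pt "-0.13 0 0 0 -0.5"

```text
time: 11.3
ee_pos: [0.4479, -0.0131, 0.1508]
tcp_rot: [99.7, 88.9, 9.8]
wrist_force: [-0.8, -1.0, -0.6]
opening: 0.0306
```

```bash
python3 - <<'E'
from h import *
from workcell import bot,cams
o=bot.get_obs();print(o['time'],o['ee_pos'],o['opening'],pose(o)[0][:,0],plan(o,.4327,.3690,.14,-7.5))
E
```

```text
11.3 [ 0.44789387 -0.0131175   0.15083023] 0.03057030531882579 [ 0.01855437  0.00320571 -0.99982271] (array([ 0.012, -0.015, -0.382]), 'roll', np.float64(0.133), 'cur jaw', np.float64(0.1), 'q6', np.float64(88.1))
```

>>> apply_moves --pt "0.012 -0.015 -0.382 0.133 -0.5" --pt "0.012 -0.015 -0.382 0.133 -0.5" --pt "0.012 -0.015 -0.382 0.133 -0.5" --pt "0.012 -0.015 -0.382 0.133 -0.5" --pt "0.012 -0.015 -0.382 0.133 -0.5" --pt "0.012 -0.015 -0.382 0.133 -0.5" --pt "0.012 -0.015 -0.382 0.133 -0.5" --pt "0.012 -0.015 -0.382 0.133 -0.5" --pt "0.012 -0.015 -0.382 0.133 -0.5" --pt "0.012 -0.015 -0.382 0.133 -0.5" --pt "0.012 -0.015 -0.382 0.133 -0.5" --pt "0.012 -0.015 -0.382 0.133 -0.5"

```text
time: 12.5
ee_pos: [0.4327, 0.3679, 0.14]
tcp_rot: [107.4, 88.9, 9.8]
wrist_force: [1.1, -0.3, -0.6]
opening: 0.0303
```

```bash
python3 - <<'E'
from h import *
from workcell import bot,cams
o=bot.get_obs();c=cams.camera('wrist');cv2.imwrite('pics/w5.png',pads(c,o,BLUE,-7.5,(.4710,.3155)))
print(o['ee_pos'],o['q'],o['opening'],pose(o)[0][:,0],plan(o,.4327,.3690,.018,-7.5))
E
```

```text
[0.43270771 0.36787135 0.13995708] [ 40.67500633   5.55782361   3.25847392  86.7627681   -0.56043313
 138.2663162 ] 0.030261082810595717 [ 0.01878861  0.0032496  -0.9998182 ] (array([ 0.122, -0.002, -0.   ]), 'roll', np.float64(-0.002), 'cur jaw', np.float64(-7.6), 'q6', np.float64(138.3))
```

>>> apply_moves --pt "0.04 -0.001 -0.001 0 -0.5" --pt "0.08 -0.001 -0.001 0 -0.5" --pt "0.1 -0.002 -0.001 0 -0.5" --pt "0.11 -0.002 -0.001 0 -0.5" --pt "0.116 -0.002 -0.001 0 -0.5" --pt "0.119 -0.002 -0.001 0 -0.5" --pt "0.121 -0.002 -0.001 0 -0.5" --pt "0.121 -0.002 -0.001 0 -0.5" --pt "0.121 -0.002 -0.001 0 -0.5"

```text
time: 13.45
ee_pos: [0.4336, 0.3699, 0.0199]
tcp_rot: [109.4, 88.8, 11.8]
wrist_force: [-0.8, -0.0, -1.1]
opening: 0.031
```

>>> apply_moves --pt "0.001 0 0 0 -0.5" --pt "0.002 0 0 0 -0.5" --pt "0.003 0 0 0 -0.5" --pt "0.003 0 0 0 -0.5" --pt "0.003 0 0 0 -0.5"

```text
time: 13.95
ee_pos: [0.4336, 0.3699, 0.0169]
tcp_rot: [109.5, 88.8, 11.9]
wrist_force: [0.1, 0.6, 0.8]
opening: 0.0305
```

>>> apply_moves --pt "0.0005 0 0 0 -0.5" --pt "0.0003 0 0 0 -0.25" --pt "0.0003 0 0 0 -0.15" --pt "0 0 0 0 -0.05" --pt "0 0 0 0 0.1" --pt "0 0 0 0 0.2" --pt "0 0 0 0 0.2" --pt "-0.03 0 0 0 0.2" --pt "-0.07 0 0 0 0.2" --pt "-0.12 0 0 0 0.2" --pt "-0.15 0 0 0 0.2" --pt "-0.15 0 0 0 0.2"

```text
time: 15.15
ee_pos: [0.432, 0.3706, 0.1721]
tcp_rot: [117.4, 88.4, 19.8]
wrist_force: [-0.5, -0.4, -0.5]
opening: 0.0511
```

```bash
python3 - <<'E'
from h import *
o,c,P=look(['blue_cap_bottle','yellow_objective'],6)
print(o['time'],o['ee_pos'],o['opening'],pose(o)[0][:,0])
im=cv2.imread('pics/top0.png');T=dict(np.load('pics/top0.npz'));PT=cloud(T)
h=cv2.cvtColor(im,cv2.COLOR_BGR2HSV);m=cv2.inRange(h,(3,140,80),(16,255,255));m[:, :270]=0;m[170:]=0
Q=PT[125:165,272:328];mm=(Q[...,2]>.015);q=Q[mm][:,:2]*1000;print('box',cv2.minAreaRect(q.astype(np.float32)),q.mean(0))
cs=np.argwhere(cv2.morphologyEx(m,cv2.MORPH_CLOSE,np.ones((15,15))))[:,::-1];W=onz(T,cs.astype(float),.023)
print('col',cv2.minAreaRect((W[:,:2]*1000).astype(np.float32)))
cv2.imwrite('pics/w6.png',pads(c,o,BLUE,-7.5,(.4710,.3155)))
E
```

```text
blue_cap_bottle 0.68 [253, 171, 297, 223] ztop 0.077 mid [0.4328 0.3694] ext [0.0242 0.0247]
blue_cap_bottle 0.18 [518, 303, 560, 365] ztop 0.2749 mid [0.4883 0.3737] ext [0.0108 0.0037]
yellow_objective 0.97 [261, 270, 292, 313] ztop 0.0534 mid [0.4208 0.2732] ext [0.0302 0.031 ]
15.15 [0.43204941 0.37057924 0.1721296 ] 0.051145662054049024 [ 0.02562164  0.00922071 -0.99962919]
box ((624.6243896484375, -44.913963317871094), (32.80004119873047, 80.37805938720703), 10.823013305664062) [623.89240355 -44.89610787]
col ((624.3343505859375, -45.37084197998047), (32.24761199951172, 77.95556640625), 10.677375793457031)
```

View pics/w6.png

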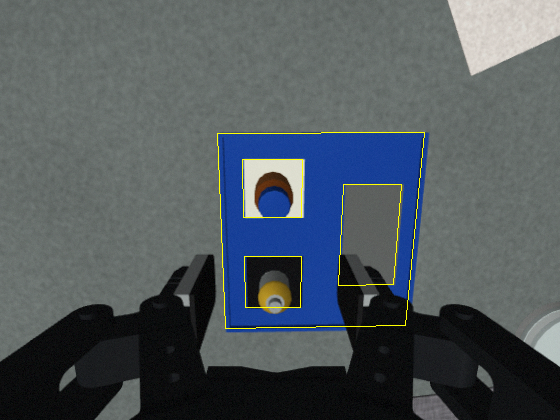

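Wrist view: bottle (274,195) and yellow objective (274,290) both upright within their pads. Next is the slide box.

```bash
python3 - <<'E'
from h import *
from workcell import bot
o=bot.get_obs();print(plan(o,.6245,-.045,.15,10.8))
E
```

```text
(array([0.018, 0.247, 0.385]), 'roll', np.float64(-0.321), 'cur jaw', np.float64(-7.6), 'q6', np.float64(138.5))
```

>>> apply_moves --pt "0.018 0.247 0.385 -0.321 0.2" --pt "0.018 0.247 0.385 -0.321 0.2" --pt "0.018 0.247 0.385 -0.321 0.2" --pt "0.018 0.247 0.385 -0.321 0.2" --pt "0.018 0.247 0.385 -0.321 0.2" --pt "0.018 0.247 0.385 -0.321 0.2" --pt "0.018 0.247 0.385 -0.321 0.2" --pt "0.018 0.247 0.385 -0.321 0.2" --pt "0.018 0.247 0.385 -0.321 0.2" --pt "0.018 0.247 0.385 -0.321 0.2" --pt "0.018 0.247 0.385 -0.321 0.2" --pt "0.018 0.247 0.385 -0.321 0.2"

```text
time: 16.5
ee_pos: [0.624, -0.0445, 0.1489]
tcp_rot: [93.0, 89.0, 13.7]
wrist_force: [-0.3, 0.4, 0.2]
opening: 0.0511
```

```bash
python3 - <<'E'
from h import *
o,c,P=look(['slide_box'],7)
print(o['time'],o['ee_pos'],o['opening'],pose(o)[0][:,0])
q=P[(P[...,2]>.012)&(P[...,2]<.03)&(abs(P[...,0]-.6245)<.06)&(abs(P[...,1]+.045)<.06)]
print('box',cv2.minAreaRect((q[:,:2]*1000).astype(np.float32)),np.percentile(q[:,2],90))
print(plan(o,.6245,-.045,.004,10.8))
E
```

```text
slide_box 0.66 [258, 144, 293, 244] ztop 0.0255 mid [ 0.6263 -0.0466] ext [0.0473 0.0847]
16.5 [ 0.62403317 -0.04452849  0.14894439] 0.05105266895787505 [ 0.01700495  0.00415757 -0.99984676]
box ((625.929931640625, -46.378787994384766), (32.63414764404297, 80.49373626708984), 11.571226119995117) 0.025056683741593477
(array([ 0.145, -0.002,  0.001]), 'roll', np.float64(-0.0), 'cur jaw', np.float64(10.8), 'q6', np.float64(75.0))
```

View pics/w7.png

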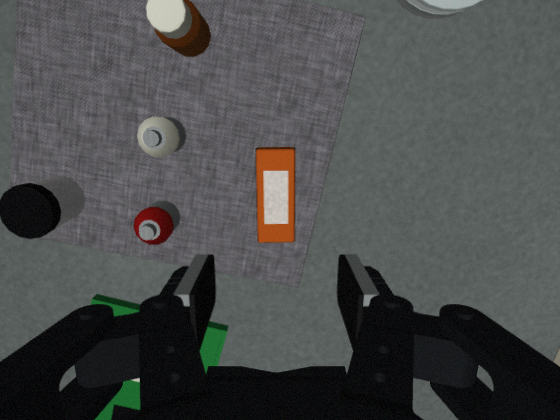

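Wrist view: box at (276,195), square to the jaws; the white (158,137) and red (154,226) objectives are clear of the fingers.

>>> apply_moves --pt "0.04 -0.001 0.002 0.012 0.2" --pt "0.08 -0.001 0.002 0.012 0.2" --pt "0.11 -0.001 0.002 0.012 0.2" --pt "0.13 -0.001 0.002 0.012 0.2" --pt "0.14 -0.001 0.002 0.012 0.2" --pt "0.145 -0.001 0.002 0.012 0.2" --pt "0.145 -0.001 0.002 0.012 0.2" --pt "0.145 -0.001 0.002 0.012 0.0" --pt "0.145 -0.001 0.002 0.012 -0.2" --pt "0.145 -0.001 0.002 0.012 -0.4" --pt "0.145 -0.001 0.002 0.012 -0.5" --pt "0.145 -0.001 0.002 0.012 -0.5" --newtons 35

```text
time: 17.8
ee_pos: [0.6264, -0.0453, 0.0051]
tcp_rot: [91.8, 88.9, 11.9]
wrist_force: [0.9, 1.0, 0.6]
opening: 0.0212
```

>>> apply_moves --pt "-0.005 0 0 0 -0.5" --pt "-0.02 0 0 0 -0.5" --pt "-0.05 0 0 0 -0.5" --pt "-0.1 0 0 0 -0.5" --pt "-0.14 0 0 0 -0.5" --pt "-0.14 0 0 0 -0.5" --pt "-0.14 0 0 0 -0.5"

```text
time: 18.5
ee_pos: [0.6245, -0.0459, 0.1476]
tcp_rot: [89.3, 88.7, 9.5]
wrist_force: [-0.0, -0.2, -0.4]
opening: 0.0211
```

```bash
python3 - <<'E'
from h import *
from workcell import bot,cams
o=bot.get_obs();print(o['time'],o['ee_pos'],o['opening'],pose(o)[0][:,0],plan(o,.5206,.309,.14,-7.5))
E
```

```text
18.5 [ 0.62450278 -0.04591276  0.14761149] 0.021115317331306158 [ 0.02225172  0.00371885 -0.99974548] (array([ 0.007, -0.04 , -0.368]), 'roll', np.float64(0.309), 'cur jaw', np.float64(10.2), 'q6', np.float64(75.5))
```

```bash
python3 - <<'E'
from h import *
o,c,P=look(['slide_box'],8)
from workcell import cams
q=P[(P[...,2]>.012)&(P[...,2]<.03)&(abs(P[...,0]-.6245)<.06)&(abs(P[...,1]+.045)<.06)]
if len(q): print('box',cv2.minAreaRect((q[:,:2]*1000).astype(np.float32)),np.percentile(q[:,2],90))
s=cams.camera('side')['frame'];a=cv2.resize(s[90:300,160:440],(560,420))
cv2.imwrite('pics/c8.png',np.hstack([cv2.resize(c['frame'],(400,300)),cv2.resize(a,(400,300))]))
E
```

```text
slide_box 0.83 [253, 144, 296, 242] ztop 0.0255 mid [ 0.6256 -0.0464] ext [0.0463 0.0846]
box ((625.6895751953125, -46.46535873413086), (32.5741081237793, 80.72127532958984), 10.669329643249512) 0.02508505853642351
```

View pics/c8.png

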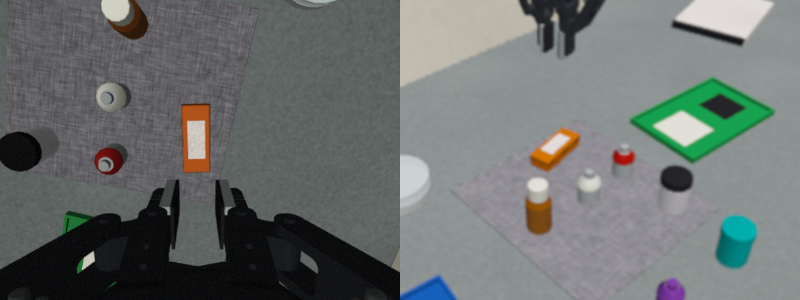

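The box is still in place (198,138); the jaws closed to 21 mm over it, so this grasp missed. I'll measure how far the fingertips really reach from the depth of the finger pixels.

```bash
python3 - <<'E'
from h import *
for k in (7,8,1):
    c=dict(np.load(f'pics/w{k}.npz'));d=c['depth'];M=c['mount']
    h,w=d.shape;u,v=np.meshgrid(np.arange(w),np.arange(h))
    n=cv2.undistortPoints(np.c_[u.ravel(),v.ravel()].astype(float).reshape(-1,1,2),c['camera_matrix'],c['D']).reshape(-1,2)
    Q=(np.c_[n,np.ones(len(n))]*d.reshape(-1,1))@M[:3,:3].T+M[:3,3]
    Q=Q[(d.ravel()>0)&(d.ravel()<.24)];Q=Q[(abs(Q[:,2])<.03)&(abs(Q[:,1])<.06)&(Q[:,0]<.02)]
    for s in (-1,1):
        q=Q[Q[:,1]*s>0];top=q[q[:,0]>np.percentile(q[:,0],99.5)-.002]
        print(k,s,len(q),'max x',np.percentile(q[:,0],[99,99.9,100]).round(4),'tip y',top[:,1].min().round(4),top[:,1].max().round(4),'z',q[:,2].min().round(3),q[:,2].max().round(3))
E
```

```text
7 -1 25455 max x [-0.0365 -0.0303 -0.0276] tip y -0.0372 -0.025 z -0.021 0.013
7 1 25820 max x [-0.0367 -0.0303 -0.0282] tip y 0.0254 0.0382 z -0.021 0.013
8 -1 26714 max x [-0.0364 -0.0287 -0.0252] tip y -0.0231 -0.0106 z -0.021 0.013
8 1 27121 max x [-0.0364 -0.0287 -0.0252] tip y 0.0106 0.024 z -0.021 0.013
1 -1 25441 max x [-0.0368 -0.0303 -0.0276] tip y -0.0372 -0.025 z -0.021 0.013
1 1 25844 max x [-0.0367 -0.03   -0.0278] tip y 0.0254 0.0377 z -0.021 0.013
```

The tips sit about 26 mm behind the stated TCP. That explains the miss, and it means the earlier grips were on the collar and shoulder. I'll go correspondingly lower, in checked steps.

```bash
python3 - <<'E'
from h import *
from workcell import bot
o=bot.get_obs();print(plan(o,.6257,-.0464,-.016,10.8),pose(o)[0][:,0])
E
```

```text
(array([ 0.16 , -0.   ,  0.001]), 'roll', np.float64(-0.011), 'cur jaw', np.float64(10.2), 'q6', np.float64(75.5)) [ 0.01711525  0.00412031 -0.99984503]
```

>>> apply_moves --pt "0.05 0 0.001 -0.011 0.2" --pt "0.09 0 0.001 -0.011 0.2" --pt "0.12 0 0.001 -0.011 0.2" --pt "0.135 0 0.001 -0.011 0.2" --pt "0.145 0 0.001 -0.011 0.2" --pt "0.15 0 0.001 -0.011 0.2" --pt "0.154 0 0.001 -0.011 0.2" --pt "0.157 0 0.001 -0.011 0.2" --pt "0.16 0 0.001 -0.011 0.2" --pt "0.16 0 0.001 -0.011 0.2"

```text
time: 19.65
ee_pos: [0.6262, -0.0461, -0.0157]
tcp_rot: [92.4, 89.0, 13.2]
wrist_force: [-0.2, -0.5, -0.2]
opening: 0.0511
```

No contact, as predicted. I close on the box.

>>> apply_moves --pt "0 0 0 0 0.0" --pt "0 0 0 0 -0.2" --pt "0 0 0 0 -0.4" --pt "0 0 0 0 -0.5" --pt "0 0 0 0 -0.5" --pt "0 0 0 0 -0.5" --newtons 30

```text
time: 20.25
ee_pos: [0.6265, -0.0462, -0.0151]
tcp_rot: [91.5, 88.9, 12.3]
wrist_force: [0.0, -0.4, 4.9]
opening: 0.0315
```

>>> apply_moves --pt "-0.005 0 0 0 -0.5" --pt "-0.02 0 0 0 -0.5" --pt "-0.05 0 0 0 -0.5" --pt "-0.1 0 0 0 -0.5" --pt "-0.14 0 0 0 -0.5" --pt "-0.14 0 0 0 -0.5" --pt "-0.14 0 0 0 -0.5" --pt "-0.14 0 0 0 -0.5"

```text
time: 21.05
ee_pos: [0.6234, -0.0467, 0.1238]
tcp_rot: [93.3, 89.0, 14.1]
wrist_force: [-0.4, 0.2, -1.6]
opening: 0.0314
```

```bash
python3 - <<'E'
from h import *
from workcell import bot
o=bot.get_obs();print(o['opening'],plan(o,.5206,.309,.11,-7.5),pose(o)[0][:,0])
E
```

```text
0.03136903786015946 (array([ 0.014, -0.035, -0.369]), 'roll', np.float64(0.32), 'cur jaw', np.float64(10.8), 'q6', np.float64(74.8)) [ 0.0164421   0.00412211 -0.99985632]
```

>>> apply_moves --pt "0.014 -0.035 -0.369 0.32 -0.5" --pt "0.014 -0.035 -0.369 0.32 -0.5" --pt "0.014 -0.035 -0.369 0.32 -0.5" --pt "0.014 -0.035 -0.369 0.32 -0.5" --pt "0.014 -0.035 -0.369 0.32 -0.5" --pt "0.014 -0.035 -0.369 0.32 -0.5" --pt "0.014 -0.035 -0.369 0.32 -0.5" --pt "0.014 -0.035 -0.369 0.32 -0.5" --pt "0.014 -0.035 -0.369 0.32 -0.5" --pt "0.014 -0.035 -0.369 0.32 -0.5" --pt "0.014 -0.035 -0.369 0.32 -0.5" --pt "0.014 -0.035 -0.369 0.32 -0.5"

```text
time: 22.25
ee_pos: [0.5204, 0.3081, 0.1093]
tcp_rot: [110.7, 89.1, 13.1]
wrist_force: [0.3, -0.1, -0.2]
opening: 0.0314
```

```bash
python3 - <<'E'
from h import *
from workcell import bot,cams
o=bot.get_obs();c=cams.camera('wrist');cv2.imwrite('pics/w9.png',pads(c,o,BLUE,-7.5,(.4710,.3155)))
print(o['ee_pos'],o['opening'],plan(o,.5206,.309,-.012,-7.5),pose(o)[0][:,0])
E
```

```text
[0.52038883 0.30806664 0.10929767] 0.03137868309069901 (array([ 0.121, -0.002, -0.   ]), 'roll', np.float64(-0.002), 'cur jaw', np.float64(-7.6), 'q6', np.float64(128.4)) [ 0.01603131  0.003738   -0.9998645 ]
```

View pics/w9.png

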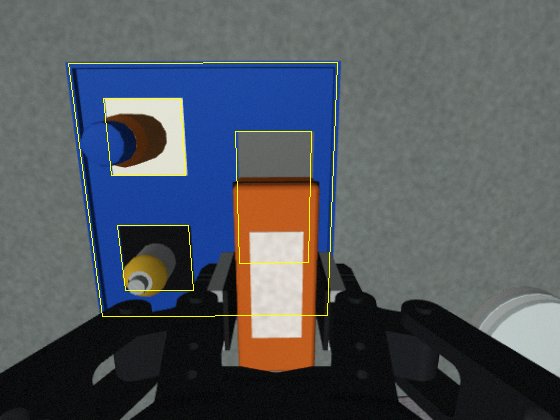

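The box is held level and square over the grey pad; bottle (130,140) and objective (150,270) are undisturbed.

>>> apply_moves --pt "0.04 -0.001 0 0 -0.5" --pt "0.08 -0.001 0 0 -0.5" --pt "0.1 -0.002 0 0 -0.5" --pt "0.11 -0.002 0 0 -0.5" --pt "0.116 -0.002 0 0 -0.5" --pt "0.119 -0.002 0 0 -0.5" --pt "0.12 -0.002 0 0 -0.5" --pt "0.121 -0.002 0 0 -0.5" --pt "0.122 -0.002 0 0 -0.5" --pt "0.122 -0.002 0 0 -0.5" --pt "0.122 -0.002 0 0 -0.5"

```text
time: 23.4
ee_pos: [0.5206, 0.309, -0.0123]
tcp_rot: [111.5, 89.0, 13.8]
wrist_force: [-0.2, 0.1, -0.1]
opening: 0.0311
```

>>> apply_moves --pt "0.001 0 0 0 -0.5" --pt "0.002 0 0 0 -0.5" --pt "0.002 0 0 0 -0.5" --pt "0.002 0 0 0 -0.5"

```text
time: 23.8
ee_pos: [0.5207, 0.3091, -0.0141]
tcp_rot: [111.9, 89.0, 14.3]
wrist_force: [0.1, 0.2, 1.4]
opening: 0.0314
```

>>> apply_moves --pt "0.0005 0 0 0 -0.25" --pt "0.0005 0 0 0 -0.2" --pt "0 0 0 0 -0.1" --pt "0 0 0 0 0.0" --pt "0 0 0 0 0.0" --pt "-0.02 0 0 0 0.0" --pt "-0.06 0 0 0 0.0" --pt "-0.11 0 0 0 0.2" --pt "-0.16 0 0 0 0.2" --pt "-0.16 0 0 0 0.2" --pt "-0.16 0 0 0 0.2"

```text
time: 24.9
ee_pos: [0.5187, 0.3088, 0.1474]
tcp_rot: [114.2, 88.8, 16.6]
wrist_force: [-0.4, 0.1, -0.3]
opening: 0.051
```

```bash
python3 - <<'E'
from h import *
o,c,P=look(['slide_box','red_objective'],10)
print(o['time'],o['ee_pos'],pose(o)[0][:,0])
q=P[(P[...,2]>.014)&(P[...,2]<.03)&(abs(P[...,0]-.5206)<.04)&(abs(P[...,1]-.309)<.06)]
print('box',cv2.minAreaRect((q[:,:2]*1000).astype(np.float32)),np.percentile(q[:,2],90))
print(plan(o,.531,-.0845,.14,0),plan(o,.531,-.0845,.14,45))
cv2.imwrite('pics/w10.png',pads(c,o,BLUE,-7.5,(.4710,.3155)))
E
```

```text
slide_box 0.62 [255, 143, 293, 244] ztop 0.0265 mid [0.5203 0.3089] ext [0.0416 0.0832]
24.9 [0.51868489 0.30881222 0.14743193] [ 0.01936446  0.00578397 -0.99979576]
box ((520.1533203125, 309.3066101074219), (80.36784362792969, 32.5284309387207), 82.06243896484375) 0.026024451399188214
(array([0.005, 0.064, 0.388]), 'roll', np.float64(-0.133), 'cur jaw', np.float64(-7.6), 'q6', np.float64(128.5)) (array([0.005, 0.064, 0.388]), 'roll', np.float64(-0.918), 'cur jaw', np.float64(-7.6), 'q6', np.float64(128.5))
```

View pics/w10.png

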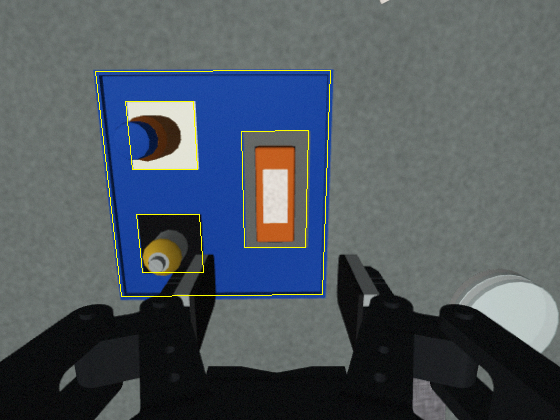

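Wrist view: box lies inside the grey pad (275,195), and the bottle and objective stand on theirs. Blue kit done. Now the red objective.

>>> apply_moves --pt "0.005 0.064 0.388 -0.133 0.2" --pt "0.005 0.064 0.388 -0.133 0.2" --pt "0.005 0.064 0.388 -0.133 0.2" --pt "0.005 0.064 0.388 -0.133 0.2" --pt "0.005 0.064 0.388 -0.133 0.2" --pt "0.005 0.064 0.388 -0.133 0.2" --pt "0.005 0.064 0.388 -0.133 0.2" --pt "0.005 0.064 0.388 -0.133 0.2" --pt "0.005 0.064 0.388 -0.133 0.2" --pt "0.005 0.064 0.388 -0.133 0.2" --pt "0.005 0.064 0.388 -0.133 0.2" --pt "0.005 0.064 0.388 -0.133 0.2"

```text
time: 26.25
ee_pos: [0.5295, -0.0838, 0.1379]
tcp_rot: [102.8, 89.2, 12.9]
wrist_force: [-0.5, 0.0, -0.8]
opening: 0.0515
```

```bash
python3 - <<'E'
from h import *
o,c,P=look(['red_objective','white_objective','jar'],11)
print(o['time'],o['ee_pos'],pose(o)[0][:,0],plan(o,.531,-.0845,-.010,0))
E
```

```text
red_objective 0.85 [257, 179, 297, 223] ztop 0.0525 mid [ 0.5317 -0.0855] ext [0.03   0.0306]
white_objective 0.92 [251, 86, 292, 127] ztop 0.0525 mid [ 0.5282 -0.0138] ext [0.0302 0.0298]
jar 0.92 [0, 150, 75, 213] ztop 0.0539 mid [ 0.3452 -0.0671] ext [0.0296 0.0411]
jar 0.68 [125, 166, 194, 237] ztop 0.0571 mid [ 0.4436 -0.0845] ext [0.0412 0.0408]
26.25 [ 0.52948373 -0.08379547  0.13788697] [ 0.01421884  0.00325825 -0.9998936 ] (array([ 0.148, -0.001,  0.001]), 'roll', np.float64(0.002), 'cur jaw', np.float64(0.1), 'q6', np.float64(80.7))
```

View pics/w11.png

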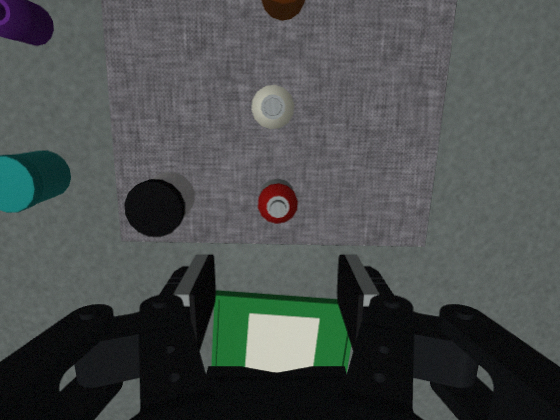

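Wrist view: red-ringed objective at (277,203) under the jaws, jar at (155,207) with the turquoise look-alike at (20,182), white-ringed objective at (272,107).

>>> apply_moves --pt "0.05 0 0.0015 0 0.2" --pt "0.09 0 0.0015 0 0.2" --pt "0.12 0 0.0015 0 0.2" --pt "0.135 0 0.0015 0 0.2" --pt "0.143 0 0.0015 0 0.2" --pt "0.148 0 0.0015 0 0.2" --pt "0.148 0 0.0015 0 0.2" --pt "0.148 0 0.0015 0 0.0" --pt "0.148 0 0.0015 0 -0.2" --pt "0.148 0 0.0015 0 -0.4" --pt "0.148 0 0.0015 0 -0.5" --pt "0.148 0 0.0015 0 -0.5" --newtons 40

```text
time: 27.65
ee_pos: [0.5324, -0.0853, -0.0086]
tcp_rot: [99.6, 89.0, 9.7]
wrist_force: [-2.0, 0.0, 6.3]
opening: 0.0291
```

>>> apply_moves --pt "-0.005 0 0 0 -0.5" --pt "-0.02 0 0 0 -0.5" --pt "-0.05 0 0 0 -0.5" --pt "-0.1 0 0 0 -0.5" --pt "-0.14 0 0 0 -0.5" --pt "-0.14 0 0 0 -0.5" --pt "-0.14 0 0 0 -0.5"

```text
time: 28.35
ee_pos: [0.5308, -0.0858, 0.1332]
tcp_rot: [96.9, 88.9, 7.0]
wrist_force: [0.1, 0.0, -1.5]
opening: 0.029
```

```bash
python3 - <<'E'
from h import *
from workcell import bot
o=bot.get_obs();print(o['opening'],plan(o,.525,-.324,.13,-5),pose(o)[0][:,0])
# green tray from w11/top overlay: pad centroids
T=dict(np.load('pics/top0.npz'));g=cv2.cvtColor(T['frame'],cv2.COLOR_BGR2GRAY)
for nm,m in (('white',g>170),('black',g<45)):
    m=m.astype(np.uint8);m[:150]=0;m[230:]=0;m[:,:365]=0;m[:,470:]=0
    n,l,s,ct=cv2.connectedComponentsWithStats(m);i=1+np.argmax(s[1:,4]);print(nm,s[i],onz(T,[ct[i]],.004))
E
```

```text
0.02899276770567267 (array([ 0.003, -0.006,  0.238]), 'roll', np.float64(0.089), 'cur jaw', np.float64(0.1), 'q6', np.float64(80.6)) [ 0.01918388  0.00236    -0.99981319]
white [ 376  169   35   36 1122] [[ 0.53603636 -0.23217865  0.004     ]]
black [428 177  26  27 642] [[ 0.52784638 -0.32801396  0.004     ]]
```

>>> apply_moves --pt "0.003 -0.004 0.242 0.087 -0.5" --pt "0.003 -0.004 0.242 0.087 -0.5" --pt "0.003 -0.004 0.242 0.087 -0.5" --pt "0.003 -0.004 0.242 0.087 -0.5" --pt "0.003 -0.004 0.242 0.087 -0.5" --pt "0.003 -0.004 0.242 0.087 -0.5" --pt "0.003 -0.004 0.242 0.087 -0.5" --pt "0.003 -0.004 0.242 0.087 -0.5" --pt "0.003 -0.004 0.242 0.087 -0.5" --pt "0.003 -0.004 0.242 0.087 -0.5"

```text
time: 29.35
ee_pos: [0.5275, -0.3268, 0.1298]
tcp_rot: [101.6, 88.9, 6.8]
wrist_force: [0.2, 0.9, -1.5]
opening: 0.029
```

```bash
python3 - <<'E'
from h import *
from workcell import bot,cams
o=bot.get_obs();c=cams.camera('wrist');cv2.imwrite('pics/w12.png',pads(c,o,GREEN,-5,(.5315,-.2795)))
print(o['ee_pos'],o['opening'],plan(o,.5273,-.3275,-.005,-5),pose(o)[0][:,0])
E
```

```text
[ 0.52745197 -0.32675626  0.1297601 ] 0.02903215368610508 (array([ 0.135, -0.003,  0.001]), 'roll', np.float64(0.003), 'cur jaw', np.float64(-4.8), 'q6', np.float64(62.7)) [ 0.01926813  0.00229289 -0.99981172]
```

View pics/w12.png

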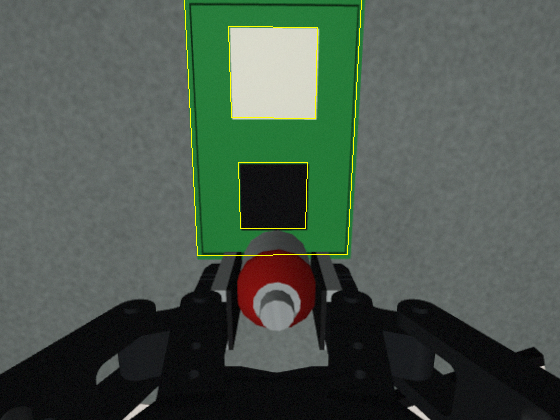

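The overlay matches the black (273,196) and white (274,73) pads almost exactly. Descending.

>>> apply_moves --pt "0.05 -0.001 0.001 0 -0.5" --pt "0.09 -0.002 0.001 0 -0.5" --pt "0.115 -0.003 0.001 0 -0.5" --pt "0.125 -0.003 0.001 0 -0.5" --pt "0.13 -0.003 0.001 0 -0.5" --pt "0.133 -0.003 0.001 0 -0.5" --pt "0.135 -0.003 0.001 0 -0.5" --pt "0.136 -0.003 0.001 0 -0.5" --pt "0.136 -0.003 0.001 0 -0.5" --pt "0.136 -0.003 0.001 0 -0.5"

```text
time: 30.4
ee_pos: [0.5273, -0.3275, -0.0057]
tcp_rot: [100.1, 88.8, 5.2]
wrist_force: [-0.7, 1.0, -0.5]
opening: 0.0293
```

>>> apply_moves --pt "0.001 0 0 0 -0.5" --pt "0.002 0 0 0 -0.5" --pt "0.002 0 0 0 -0.5" --pt "0.002 0 0 0 -0.5"

```text
time: 30.8
ee_pos: [0.5275, -0.3276, -0.0074]
tcp_rot: [99.2, 88.8, 4.4]
wrist_force: [0.1, 0.3, 2.6]
opening: 0.0294
```

>>> apply_moves --pt "0 0 0 0 -0.3" --pt "0 0 0 0 -0.2" --pt "0 0 0 0 -0.1" --pt "0 0 0 0 0.05" --pt "0 0 0 0 0.15" --pt "0 0 0 0 0.15" --pt "-0.02 0 0 0 0.15" --pt "-0.06 0 0 0 0.15" --pt "-0.11 0 0 0 0.2" --pt "-0.16 0 0 0 0.25" --pt "-0.16 0 0 0 0.4" --pt "-0.16 0 0 0 0.4"

```text
time: 32.0
ee_pos: [0.5249, -0.3284, 0.1542]
tcp_rot: [94.6, 88.7, -0.2]
wrist_force: [-0.0, -0.4, -1.1]
opening: 0.0601
```

```bash
python3 - <<'E'
from h import *
o,c,P=look(['red_objective'],13)
print(o['time'],o['ee_pos'],o['opening'],pose(o)[0][:,0])
print(plan(o,.4433,-.084,.14,0))
E
```

```text
red_objective 0.91 [255, 173, 294, 217] ztop 0.0534 mid [ 0.5268 -0.3278] ext [0.0302 0.0302]
32.0 [ 0.52490673 -0.32835083  0.1542442 ] 0.06014741560187399 [ 2.30970452e-02 -7.71562036e-05 -9.99733225e-01]
(array([ 0.012, -0.102, -0.237]), 'roll', np.float64(-0.084), 'cur jaw', np.float64(-4.8), 'q6', np.float64(62.5))
```

>>> apply_moves --pt "0.012 -0.102 -0.237 -0.084 0.45" --pt "0.012 -0.102 -0.237 -0.084 0.45" --pt "0.012 -0.102 -0.237 -0.084 0.45" --pt "0.012 -0.102 -0.237 -0.084 0.45" --pt "0.012 -0.102 -0.237 -0.084 0.45" --pt "0.012 -0.102 -0.237 -0.084 0.45" --pt "0.012 -0.102 -0.237 -0.084 0.45" --pt "0.012 -0.102 -0.237 -0.084 0.45" --pt "0.012 -0.102 -0.237 -0.084 0.45" --pt "0.012 -0.102 -0.237 -0.084 0.45"

```text
time: 33.1
ee_pos: [0.4426, -0.0839, 0.138]
tcp_rot: [97.6, 88.9, 7.5]
wrist_force: [0.6, 0.5, 0.5]
opening: 0.0618
```

```bash
python3 - <<'E'
from h import *
o,c,P=look(['jar'],14)
print(o['time'],o['ee_pos'],o['opening'],pose(o)[0][:,0])
print(plan(o,.4433,-.084,0,0))
E
```

```text
jar 0.61 [95, 151, 174, 213] ztop 0.054 mid [ 0.3386 -0.0669] ext [0.0421 0.0414]
jar 0.56 [242, 167, 300, 237] ztop 0.057 mid [ 0.4426 -0.0847] ext [0.0411 0.0414]
33.1 [ 0.44256468 -0.08389718  0.13802546] 0.061817112080313034 [ 0.01830219  0.00242103 -0.99982957]
(array([ 0.138, -0.002,  0.   ]), 'roll', np.float64(-0.002), 'cur jaw', np.float64(-0.1), 'q6', np.float64(79.1))
```

View pics/w14.png

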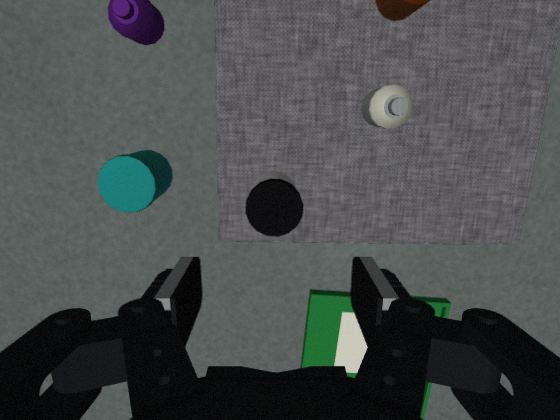

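Wrist view: black-lidded jar (274,207) under the jaws; turquoise look-alike (128,183) well clear.

>>> apply_moves --pt "0.05 -0.001 0 0 0.45" --pt "0.08 -0.002 0.001 0 0.45" --pt "0.11 -0.002 0.001 0 0.45" --pt "0.125 -0.002 0.001 0 0.45" --pt "0.134 -0.002 0.001 0 0.45" --pt "0.138 -0.002 0.001 0 0.45" --pt "0.138 -0.002 0.001 0 0.45" --pt "0.138 -0.002 0.001 0 0.25" --pt "0.138 -0.002 0.001 0 0.1" --pt "0.138 -0.002 0.001 0 -0.05" --pt "0.138 -0.002 0.001 0 -0.2" --pt "0.138 -0.002 0.001 0 -0.2" --newtons 40

```text
time: 34.4
ee_pos: [0.4437, -0.0844, 0.0012]
tcp_rot: [96.0, 88.8, 5.9]
wrist_force: [-1.7, 0.4, 5.2]
opening: 0.041
```

>>> apply_moves --pt "-0.005 0 0 0 -0.2" --pt "-0.02 0 0 0 -0.2" --pt "-0.05 0 0 0 -0.2" --pt "-0.1 0 0 0 -0.2" --pt "-0.14 0 0 0 -0.2" --pt "-0.14 0 0 0 -0.2" --pt "-0.14 0 0 0 -0.2"

```text
time: 35.1
ee_pos: [0.4414, -0.0848, 0.1422]
tcp_rot: [94.4, 88.7, 4.3]
wrist_force: [0.3, -0.5, -1.2]
opening: 0.0402
```

```bash
python3 - <<'E'
from h import *
from workcell import bot
o=bot.get_obs();print(o['opening'],plan(o,.5357,-.2317,.13,-5),pose(o)[0][:,0])
E
```

```text
0.04019575864475092 (array([0.014, 0.094, 0.147]), 'roll', np.float64(0.086), 'cur jaw', np.float64(-0.1), 'q6', np.float64(79.0)) [ 0.02217325  0.00168284 -0.99975273]
```

>>> apply_moves --pt "0.014 0.094 0.147 0.086 -0.2" --pt "0.014 0.094 0.147 0.086 -0.2" --pt "0.014 0.094 0.147 0.086 -0.2" --pt "0.014 0.094 0.147 0.086 -0.2" --pt "0.014 0.094 0.147 0.086 -0.2" --pt "0.014 0.094 0.147 0.086 -0.2" --pt "0.014 0.094 0.147 0.086 -0.2" --pt "0.014 0.094 0.147 0.086 -0.2" --pt "0.014 0.094 0.147 0.086 -0.2"

```text
time: 36.0
ee_pos: [0.5354, -0.2312, 0.1305]
tcp_rot: [98.9, 88.7, 3.9]
wrist_force: [-0.2, 0.5, -0.7]
opening: 0.0409
```

```bash
python3 - <<'E'
from h import *
from workcell import bot
o=bot.get_obs();print(o['ee_pos'],o['opening'],plan(o,.5357,-.2317,.0045,-5),pose(o)[0][:,0])
E
```

```text
[ 0.53535128 -0.23122793  0.13048161] 0.04092476722109648 (array([ 0.126, -0.002,  0.001]), 'roll', np.float64(0.001), 'cur jaw', np.float64(-5.0), 'q6', np.float64(71.3)) [ 0.02273063  0.00154518 -0.99974043]
```

>>> apply_moves --pt "0.05 -0.001 0.001 0 -0.2" --pt "0.085 -0.002 0.001 0 -0.2" --pt "0.105 -0.002 0.001 0 -0.2" --pt "0.115 -0.002 0.001 0 -0.2" --pt "0.121 -0.002 0.001 0 -0.2" --pt "0.124 -0.002 0.001 0 -0.2" --pt "0.126 -0.002 0.001 0 -0.2" --pt "0.127 -0.002 0.001 0 -0.2" --pt "0.127 -0.002 0.001 0 -0.2" --pt "0.127 -0.002 0.001 0 -0.2"

```text
time: 37.0
ee_pos: [0.5364, -0.232, 0.0039]
tcp_rot: [98.0, 88.7, 3.0]
wrist_force: [-0.1, -0.1, -0.5]
opening: 0.0407
```

>>> apply_moves --pt "0.0005 0 0 0 -0.2" --pt "0.001 0 0 0 -0.2" --pt "0.001 0 0 0 -0.2" --pt "0.001 0 0 0 -0.2"

```text
time: 37.4
ee_pos: [0.5364, -0.232, 0.0029]
tcp_rot: [98.1, 88.7, 3.1]
wrist_force: [0.2, -0.0, 0.1]
opening: 0.0407
```

>>> apply_moves --pt "0.0005 0 0 0 -0.2" --pt "0.001 0 0 0 -0.2" --pt "0.001 0 0 0 -0.2"

```text
time: 37.7
ee_pos: [0.5365, -0.232, 0.0023]
tcp_rot: [97.7, 88.6, 2.8]
wrist_force: [-1.1, -0.1, 3.8]
opening: 0.0404
```

>>> apply_moves --pt "0 0 0 0 -0.05" --pt "0 0 0 0 0.05" --pt "0 0 0 0 0.15" --pt "0 0 0 0 0.3" --pt "0 0 0 0 0.35" --pt "0 0 0 0 0.35" --pt "-0.02 0 0 0 0.35" --pt "-0.06 0 0 0 0.35" --pt "-0.11 0 0 0 0.35" --pt "-0.16 0 0 0 0.35" --pt "-0.2 0 0 0 0.35" --pt "-0.2 0 0 0 0.35"

```text
time: 38.9
ee_pos: [0.5335, -0.233, 0.2089]
tcp_rot: [90.3, 88.2, -4.7]
wrist_force: [0.6, -0.5, 0.4]
opening: 0.0576
```

>>> apply_moves --pt "0 -0.05 0 0 0.35" --pt "0 -0.1 0 0 0.35" --pt "0 -0.15 0 0 0.35" --pt "0 -0.2 0 0 0.35" --pt "0 -0.2 0 0 0.35" --pt "0 -0.2 0 0 0.35"

```text
time: 39.5
ee_pos: [0.3339, -0.2159, 0.2028]
tcp_rot: [88.8, 88.1, -6.2]
wrist_force: [0.1, -0.0, 0.7]
opening: 0.0576
```

```bash
python3 - <<'E'
from h import *
from workcell import bot,cams
o=bot.get_obs();print(o['time'],o['ee_pos'])
t=cams.camera('top');s=cams.camera('side');P=cloud(t)
a=cv2.resize(pads(t,None,GREEN,-5,(.5315,-.2795))[60:305,55:480],(800,461));cv2.imwrite('pics/f1.png',a)
cv2.imwrite('pics/f2.png',s['frame'])
for n,(x,y) in dict(red=(.527,-.3275),jar=(.536,-.232),yellow=(.421,.273),blue=(.433,.369),box=(.520,.309),white=(.529,-.0132),wcap=(.5355,.067),dishes=(.716,.161)).items():
    r=.06 if n in('dishes','box') else .03
    q=P[(abs(P[...,0]-x)<r)&(abs(P[...,1]-y)<r)&(P[...,2]>.013)]
    z=np.percentile(q[:,2],97);k=q[q[:,2]>z-.02];print(n,z.round(4),((k.min(0)+k.max(0))/2)[:2].round(4),np.ptp(k,axis=0)[:2].round(4))
E
```

```text
39.5 [ 0.33388331 -0.21587977  0.20277579]
red 0.0531 [ 0.5256 -0.3265] [0.0294 0.0301]
jar 0.0586 [ 0.5345 -0.2304] [0.04   0.0397]
yellow 0.0533 [0.4211 0.2733] [0.029  0.0311]
blue 0.0764 [0.4324 0.369 ] [0.0248 0.0257]
box 0.0267 [0.5294 0.3038] [0.0584 0.0916]
white 0.0517 [ 0.5289 -0.0126] [0.0309 0.0271]
wcap 0.0758 [0.5353 0.0672] [0.0228 0.0245]
dishes 0.0323 [0.7157 0.1607] [0.092  0.0883]
```

View pics/f1.png

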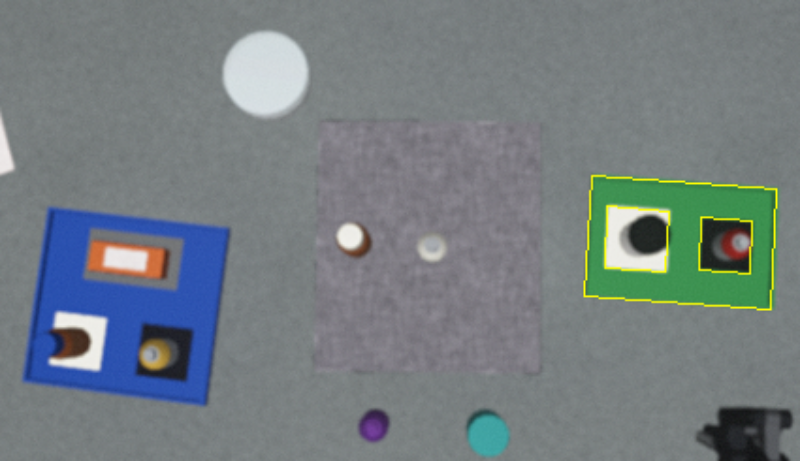

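View pics/f2.png

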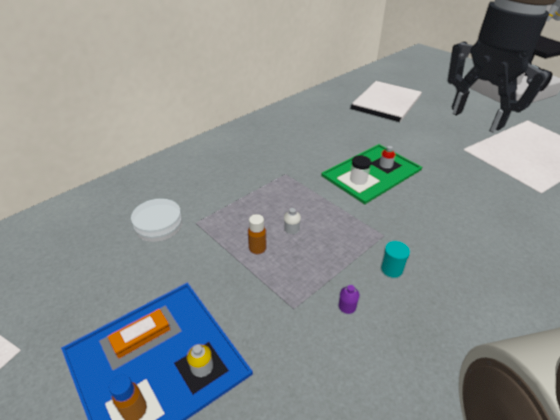

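The top and side views show all five things upright on their pads, the distractors where they were, and the arm clear.

```bash
python3 -c "
from workcell import bot
print(bot.job_done())"
```

```text
the job is handed in; nothing more can be done
None
```

Both kits are made up and the job is handed in, at about 40 s on the robot clock. I placed things in the order given: yellow objective, blue-capped bottle and slide box in the blue tray, then red objective and jar in the green tray.

- **Placing:** The last top and side views show all five upright and wholly on their pads, within a few mm of the pad centres. In depth, the red objective was about 1.5 mm and the jar about 2 mm from centre.
- **Left alone:** The white-ringed objective, white-capped bottle and dishes measured within about 1 mm of where they started. The purple and turquoise look-alikes were not touched.
- **One failed grasp:** The first try at the slide box closed above it. The finger tips turned out to sit about 26 mm behind the stated TCP. The box stayed within about 1 mm of where it had been, and a lower second grasp worked.
- **Gripped higher than meant:** For the same reason, I probably took the yellow objective and the bottle by the collar and shoulder, not the barrel and body. Both were still set down upright.
- **Checks that disagreed:**
  - The last top-view depth figure for the slide box was useless because its window caught the tray rim, so the box's place rests on the close wrist view.
  - The tool tilt drifted to just under 2° over the run.
- **Contact:** The highest contact force read while setting down was about 10.5 N, on the yellow objective.

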